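# Turn the recipe leaf on the kitchen pass

### The arm

A 6-joint arm with a two-finger parallel gripper is mounted at the origin on the work surface. World frame = base frame: x ahead of the robot, y to its left, z up, the work surface at z = 0. Lengths are in m, angles in rad, forces in N, time in s.
With the tool pointing down it reaches from about 0.3 to 0.875 m from the base axis. Payload 6.4 kg.
Tool frame: the origin (TCP) lies between the finger pads; the fingertips stand 11 mm ahead of it and the grasp point (between the pads) lies 8 mm behind it (ctrl.tcp_to_tips is the distance from the TCP to the fingertips, in m); x points along the fingers, z is the direction in which the jaws open and shut, and the axes are right-handed (so a half turn about x gives the same grasp; the last joint's range is limited). The gripper opens to 85 mm and grips with 20 to 120 N. Pads are 22 mm wide; open, the fingers measure 114 mm over their backs; the gripper's body (76 mm by 85 mm) begins 54 mm behind the grasp point. The pads swing forward as they close: fully open they stand 13 mm farther back than shut.
Start: joints at [-1.494, 0.181, 1.607, -0, 1.354, -0.206], TCP at [0.16, -0.552, 0.242] pointing down, gripper open.
Joint ranges: [-2.99, 2.99], [-0.89, 2.07], [0.3, 2.58], [-1.14, 4.28], [0, 2.63], [-3.12, 3.12]. Speed limits (rad/s): [2.57, 2.57, 3.01, 3.14, 3.14, 3.14].

### API

Orientations are given as a unit quaternion [w, x, y, z].
In Python, from bench import ctrl, eyes, hand_in gives the robot as it stands. The module is installed in compiled form; this text tells all that it offers.
- The arm moves only by the tool step_arm, never from a script. Its arguments are lists of equal length, an entry for each row: "xyz": the shift along the world's x, y, z in mm, a list of three; "spin": the turn about the world's z in rad; "fingers": the opening in per cent of the stroke, from 0 (shut) to 100 (fully open). A call has 1 to 10 rows; each row is the pose to reach, as a shift and turn from the pose commanded when the call began; what a row does not reach only later rows make up. A row lasts 1/10 s, in which the tool goes at most 50 mm and 8.59 degrees, less where a joint would pass 70% of its speed; a pose out of reach is approached as far as the arm can. A call with a gripper value outside its range is refused whole. The fingers move at their own pace and stop on an object; the grip force is fixed at half the most. Time passes only in rows, so rows that repeat a pose let the fingers close. It gives the time, the measured TCP pose, the force and the opening at its end, in the units of the state.
- ctrl.get_obs(): the state, without advancing time (a new reading comes with each control period).
- eyes.camera(name): name is "scene" or "top"; returns the picture (384x512x3 uint8, red, green, blue); there is no depth.
- eyes.camera_model(name): a dict with "vertical_fov" (degrees; the focal length in pixels is half the picture's height over the tangent of half this angle, whatever the lens; pixels are square), "cx", "cy" (the principal point, pixels), "pose" (4x4, takes a point from camera to world coordinates). Camera axes: x right, y up, looking along -z (the intrinsics and any distortion apply to the point x, -y, -z); pixel columns grow to the right and rows downward; lengths in m; the calibration is good to about 2 mm. A picture is of the moment at which its call begins. camera_model takes no time and is no camera call.
- hand_in(): hands the job in, once; it reports no verdict.
The state is a dict: "time_s": time; "q": joint angles; "dq": joint speeds; "joint_efforts": joint torques, N m; "eef_pos": TCP position; "eef_rot": TCP orientation; "wrist_force": force on the tool from outside, world axes, zero at the start; "torque": the same for the moment, N m; "opening": opening from 0.0 (shut) to 1.0 (fully open).
Only numpy, scipy, OpenCV 4.12 (cv2) and the standard library are available. Lean on these libraries where they do the work, as an engineer would, in place of code of your own. Each camera call takes 0.05 s, during which the arm holds its last target.

### The job

Turn the recipe leaf over: with a fingertip push up the free edge of the slightly raised red leaf, swing it over the spine away from the robot, and press it down until it lies fully flat on the far half of its stand, green face up. Work gently with closed or outside fingers: do not pinch the leaf, do not slam it or press hard, do not lift or shift the stand, and leave the bottle, jar, cups, bowl, spoon and box where they are.

Things in the scene. Friction and masses are not known exactly. Their poses are not given: they have to be found in the camera images.
- stand: recipe stand: steel foot plate 140 x 170 x 8 mm (x, y, z), black block 80 x 150 mm on it with its top 70 mm above the table, steel spine rod along y held between two posts. Loose, 2.5 kg, stands by its own weight. Origin at the centre of its underside; x points away from the robot (give or take its yaw), from the half where the leaf lies at first to the half where it must lie; z up.
- spine (a point): the middle of the spine rod = the hinge axis of the leaf, 75 mm above the table; axes as the stand's (the hinge runs along y).
- leaf (a joint): angle of the leaf about the spine: 0 = flat on the half nearer the robot, pi/2 = upright, pi = flat on the far half (both ends are stops). Stiff hinge, 0.16 N m of friction (2 N at the free edge): the leaf stays at whatever angle it is left and must be pushed all the way. Starts at 0.15 to 0.5.
- leaf_edge (a point): middle of the leaf's free edge, 120 mm from the hinge axis. The leaf: rigid white plastic panel, 140 mm wide along the spine, 8 mm thick, its mid-plane through the hinge axis. Flat, it overhangs the black block by 80 mm with free space below it (over foot plate and table), so a fingertip tilted towards the stand can go under the free edge.
- red_face: red face of the leaf, on top at first: 104 x 132 mm sheet; origin on the hinge axis, its x axis points from the free edge towards the spine.
- green_face: green face of the leaf, underneath at first and on top at the end: 104 x 132 mm sheet; origin on the hinge axis, its x axis points from the free edge towards the spine.
- sauce_bottle: yellow squeeze bottle with red cap, 58 mm across, 170 mm tall, loose; origin at the centre of its underside. Bystander beside the stand.
- jar: glass jar with steel cap, 72 mm across, 130 mm tall, loose; origin at the centre of its underside. Bystander beside the stand, on the other side from the bottle (the two may be swapped).
- ramekin: white bowl, 70 mm across, 40 mm tall, loose; origin at the centre of its underside. Bystander beyond the stand.
- cup: white plastic cup, 64 mm across, 80 mm tall, loose; origin at the centre of its underside. Bystander beyond the stand (it and the ramekin may be swapped).
- steel_bowl: steel bowl, 130 mm across, 55 mm tall, loose; origin at the centre of its underside. Bystander on the right.
- spoon: steel spoon, 220 mm long, lying flat, loose; origin under its middle. Bystander on the left.
- glove_box: green box 220 x 110 x 70 mm (x, y, z), loose; origin at the centre of its underside. Bystander on the left.

How it is judged:
On the way:
1. the leaf stands past upright, on its way over (value of joint leaf between 1.65 and 2.9 rad), for 0.1 s.
At the end, for the whole second after the job is handed in: The leaf lies at rest on the far half, within 0.07 rad (4 degrees) of flat; the stand is at rest, upright within 0.03 rad and within 15 mm of where it began; every bystander is within 20 mm of where it began (value of joint leaf above 3.07 rad and velocity of joint leaf below 0.05 rad/s and distance of stand from where it was at the start of the episode below 0.015 m and angle between stand's own z axis and vertical below 0.03 rad and linear speed of stand below 0.01 m/s and distance of each of sauce_bottle, jar, ramekin, cup, steel_bowl, spoon, glove_box from where it was at the start of the episode below 0.02 m); the robot touches nothing.
It fails at once if the leaf is pinched: fingers press on its red and its green face at once (over 1 N each) (contact force between the fingers and red_face above 1 N and contact force between the fingers and green_face above 1 N).
It fails at once if the leaf is slammed (faster than 6 rad/s) (velocity of joint leaf above 6 rad/s).
It fails at once if the leaf is pressed with more than 40 N (contact force between any of the fingers, the arm and leaf above 40 N).
It fails at once if the stand is lifted 10 mm, tipped 0.15 rad or shoved 25 mm (height (world z) of stand above 0.01 m or angle between stand's own z axis and vertical above 0.15 rad or distance of stand from where it was at the start of the episode above 0.025 m).
It fails at once if a bystander is moved more than 30 mm or lifted (distance of any of sauce_bottle, jar, ramekin, cup, steel_bowl, spoon, glove_box from where it was at the start of the episode above 0.03 m).
It also fails if it takes over 45 s, if anything falls off the work surface, if the arm or the gripper's body presses on something with over 40 N, if the wrist force passes 120 N, or if a joint passes its speed limit or range.

## Working session

There is one attempt and no reset: what is moved stays moved. The work goes in short steps, Python scripts to look and compute and a tool call to move; the robot and the scene stay as the last step left them, time stands still between calls to the robot, and variables do not carry over. Pictures are saved under pics/ and viewed, and the job is handed in when it is done.

Besides the shell and the picture viewer there is one more tool, called as name(argument=value, ...), one argument or row to a line, values as JSON. step_arm: Moves the arm, as the interface text tells. Its arguments: {"type":"object","properties":{"xyz":{"type":"array"},"spin":{"type":"array"},"fingers":{"type":"array"}},"required":["xyz","spin","fingers"]}

```bash
mkdir -p pics; python3 - <<'E'
from bench import ctrl, eyes
import cv2
for n in ("scene","top"):
    im=eyes.camera(n); cv2.imwrite(f"pics/{n}0.png",im[:,:,::-1]); m=eyes.camera_model(n); print(n,m)
o=ctrl.get_obs(); print(o, ctrl.tcp_to_tips)
E
```

```text
scene {'vertical_fov': 46.70643586886381, 'cx': 259.414840116259, 'cy': 195.78488077780293, 'pose': array([[-0.12199837, -0.69677657,  0.70683719,  1.58205646],
       [ 0.9924503 , -0.09468054,  0.07796157,  0.08910391],
       [ 0.01260193,  0.71101196,  0.70306698,  1.09136901],
       [ 0.        ,  0.        ,  0.        ,  1.        ]])}
top {'vertical_fov': 52.596842680929804, 'cx': 259.8001210924391, 'cy': 188.07246931410506, 'pose': array([[-0.01972869,  0.99521289, -0.09571878,  0.40822996],
       [-0.99980128, -0.01936415,  0.00473594, -0.0146333 ],
       [ 0.00285976,  0.09579319,  0.99539715,  1.50519917],
       [ 0.        ,  0.        ,  0.        ,  1.        ]])}
{'time_s': 0.1, 'q': array([-1.49432308e+00,  1.81467711e-01,  1.60790479e+00, -1.02560141e-05,
        1.35381652e+00, -2.06311692e-01]), 'dq': array([ 0.00011874, -0.00100127, -0.00251774,  0.00158768,  0.00051528,
        0.00205182]), 'joint_efforts': array([ 8.83326647e-04, -4.45878088e+01, -3.52237809e+01, -2.44092071e-04,
        4.13913396e-03, -9.63494074e-06]), 'eef_pos': array([ 0.16041246, -0.55166773,  0.24147525]), 'eef_rot': array([ 0.56509655,  0.42497049,  0.56584659, -0.42412688]), 'wrist_force': array([ 0.55297878,  1.34667468, -0.12111963]), 'torque': array([-0.01355959,  0.00411062,  0.0138158 ]), 'opening': 1.0010144851387628} 0.011
```

View pics/scene0.png

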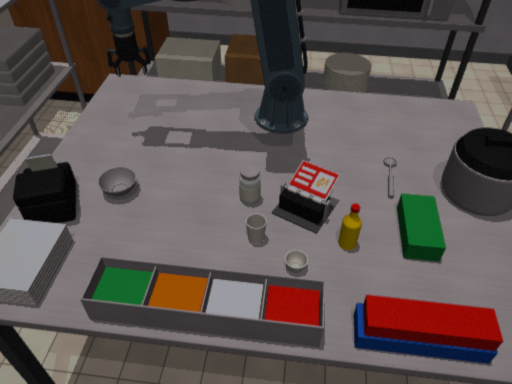

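View pics/top0.png

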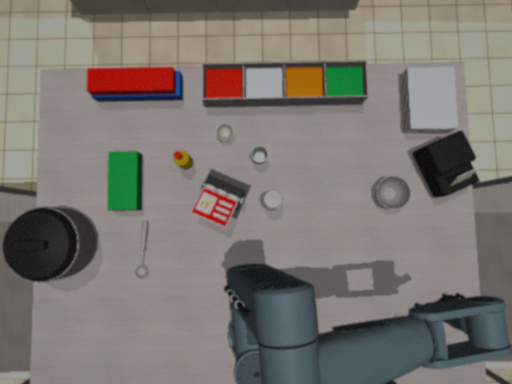

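```bash
python3 - <<'E'
import cv2
a=cv2.imread("pics/scene0.png")[140:260,220:370]; cv2.imwrite("pics/c1.png",cv2.resize(a,None,fx=5,fy=5,interpolation=cv2.INTER_CUBIC))
a=cv2.imread("pics/top0.png")[145:245,165:295]; cv2.imwrite("pics/c2.png",cv2.resize(a,None,fx=6,fy=6,interpolation=cv2.INTER_CUBIC))
E
```

```text
(no output)
```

View pics/c1.png

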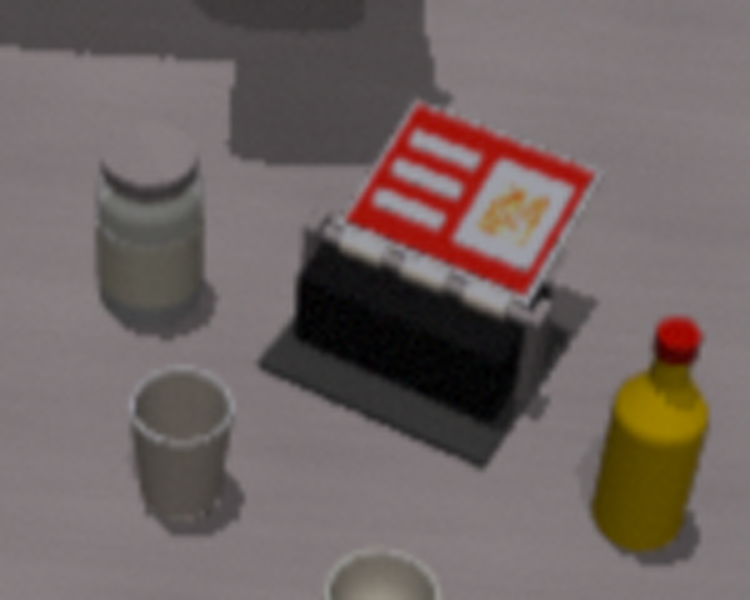

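View pics/c2.png

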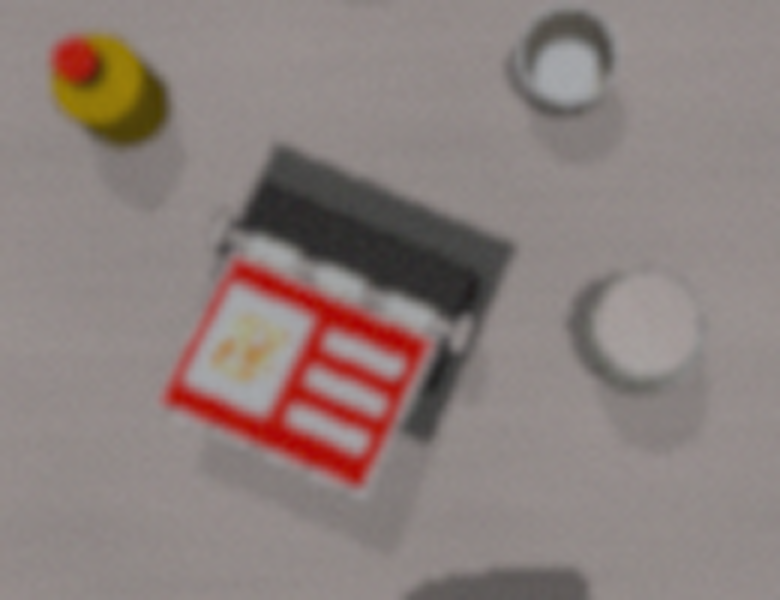

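```bash
cat > h.py <<'E'
import numpy as np
from bench import eyes
def ray(n,u,v):
    m=eyes.camera_model(n); f=192/np.tan(np.radians(m['vertical_fov'])/2)
    d=np.array([(u-m['cx'])/f,-(v-m['cy'])/f,-1.]); P=m['pose']
    d=P[:3,:3]@d; return P[:3,3],d/np.linalg.norm(d)
def tri(ps,pt):
    a,d=ray('scene',*ps); b,e=ray('top',*pt)
    s=np.linalg.lstsq(np.c_[d,-e],b-a,rcond=None)[0]
    p,q=a+s[0]*d,b+s[1]*e; return (p+q)/2,np.linalg.norm(p-q)
def plane(n,uv,z):
    a,d=ray(n,*uv); return a+d*(z-a[2])/d[2]
c1=lambda u,v:((u+.5)/5-.5+220,(v+.5)/5-.5+140)
c2=lambda u,v:((u+.5)/6-.5+165,(v+.5)/6-.5+145)
E
python3 - <<'E'
from h import *
np.set_printoptions(precision=4,suppress=True)
P={}
for k,s,t in [('fj',(418,103),(360,487)),('fb',(597,177),(167,402)),('sj',(345,220),(437,340)),('sb',(525,293),(235,262)),('rodj',(333,227),(460,333)),('rodb',(540,303),(225,240))]:
    p,g=tri(c1(*s),c2(*t)); P[k]=p; print(k,p,'gap',g)
d=lambda a,b:np.linalg.norm(P[a]-P[b])
print('w',d('fj','fb'),d('sj','sb'),'l',d('fj','sj'),d('fb','sb'))
f=(P['fj']+P['fb'])/2; s=(P['sj']+P['sb'])/2; v=f-s
print(f,s,'tilt',np.arctan2(v[2],np.hypot(*v[:2])),'yaw',np.arctan2(-v[1],-v[0]))
h=P['fj']-P['fb'];h2=P['sj']-P['sb'];print('yaw from edges',[np.arctan2(-x[1],-x[0])-np.pi/2 for x in(h,h2)])
# foot corners z=8mm
for c in [(280,145),(515,243),(427,440)]: print('foot top',plane('top',c2(*c),.008))
for c in [(260,365),(485,465)]: print('foot scene',plane('scene',c1(*c),.008))
for k,c,z in [('bottlecap',(75,60),.17),('jar',(647,325),.13),('cup',(570,62),.08)]: print(k,plane('top',c2(*c),z))
for k,c,z in [('cap',(678,335),.165),('jar',(150,155),.13),('cup',(182,405),.08),('ram',(382,585),.04)]: print(k,plane('scene',c1(*c),z))
from bench import ctrl
from scipy.spatial.transform import Rotation as R
print(R.from_quat(ctrl.get_obs()['eef_rot'],scalar_first=True).as_matrix())
E
```

```text
fj [0.4096 0.1072 0.1151] gap 0.0007728144141292507
fb [0.4624 0.2257 0.1088] gap 0.007055101265687618
sj [0.498  0.064  0.0826] gap 0.00473454009142651
sb [0.5486 0.1858 0.0805] gap 0.0016729965952237708
rodj [0.502  0.0533 0.0788] gap 0.011210199827493285
rodb [0.5617 0.1931 0.0854] gap 0.005508367540109451
w 0.12994169922133228 0.13195724447595447 l 0.10360308804927076 0.09908779502602404
[0.436  0.1664 0.112 ] [0.5233 0.1249 0.0815] tilt 0.3051983049580404 yaw -0.44435564589547427
yaw from edges [np.float64(-0.41930909073767264), np.float64(-0.393753295045161)]
foot top [0.6313 0.1655 0.008 ]
foot top [0.5645 0.0144 0.008 ]
foot top [0.4388 0.0729 0.008 ]
foot scene [0.5667 0.019  0.008 ]
foot scene [0.6347 0.171  0.008 ]
bottlecap [0.6593 0.2645 0.17  ]
jar [ 0.5016 -0.0652  0.13  ]
cup [ 0.669  -0.0231  0.08  ]
cap [0.6576 0.2674 0.165 ]
jar [ 0.5039 -0.0635  0.13  ]
cup [ 0.6739 -0.0202  0.08  ]
ram [0.7644 0.111  0.04  ]
[[-0.0001  0.9603  0.279 ]
 [ 0.0016  0.279  -0.9603]
 [-1.      0.0003 -0.0016]]
```

step_arm(
  xyz=[
    [200,302,0],
    [200,302,0],
    [200,302,0],
    [200,302,0],
    [200,302,0],
    [200,302,0],
    [200,302,0],
    [200,302,0],
    [200,302,0],
    [200,302,0],
  ],
  spin=[-0.1,-0.2,-0.3,-0.4,-0.5,-0.6,-0.704,-0.704,-0.704,-0.704],
  fingers=[0,0,0,0,0,0,0,0,0,0],
)

```text
time_s: 1.1
eef_pos: [0.3602, -0.2507, 0.2422]
eef_rot: [-0.385, -0.593, -0.385, 0.593]
wrist_force: [-0.1, -0.4, 0.0]
opening: -0.0
```

step_arm(
  xyz=[
    [15,50,0],
    [20,100,0],
    [25,150,0],
    [25,200,0],
    [25,250,0],
    [25,300,0],
    [25,350,0],
    [30,400,0],
    [30,436,0],
    [30,436,0],
  ],
  spin=[0,0,0,0,0,0,0,0,0,0],
  fingers=[0,0,0,0,0,0,0,0,0,0],
)

```text
time_s: 2.1
eef_pos: [0.3908, 0.1882, 0.2422]
eef_rot: [0.385, 0.593, 0.386, -0.593]
wrist_force: [-0.2, -0.9, -0.2]
opening: -0.006
```

step_arm(
  xyz=[
    [0,0,-40],
    [0,0,-80],
    [0,0,-120],
    [0,0,-146],
    [0,0,-146],
    [0,0,-146],
  ],
  spin=[0,0,0,0,0,0],
  fingers=[0,0,0,0,0,0],
)

```text
time_s: 2.7
eef_pos: [0.3912, 0.1844, 0.0966]
eef_rot: [-0.384, -0.594, -0.384, 0.594]
wrist_force: [-0.2, -0.8, 1.3]
opening: -0.004
```

```bash
cat > look.py <<'E'
import sys,cv2
from bench import eyes,ctrl
n=sys.argv[1]; tag=sys.argv[2]
im=eyes.camera(n)[:,:,::-1]; cv2.imwrite(f"pics/{tag}f.png",im)
a=im[120:260,220:380] if n=='scene' else im[130:260,150:310]
cv2.imwrite(f"pics/{tag}.png",cv2.resize(a,None,fx=4,fy=4,interpolation=cv2.INTER_CUBIC))
o=ctrl.get_obs(); print(o['eef_pos'],o['wrist_force'],o['q'],o['time_s'])
E
python3 look.py scene d1
```

```text
[0.39201268 0.18490189 0.09751111] [-0.12899915 -0.31275999  0.28043293] [ 1.65645916e-01  5.90792004e-02  2.07092141e+00 -2.59999629e-04
  1.00999921e+00  2.15937638e+00] 2.75
```

View pics/d1.png

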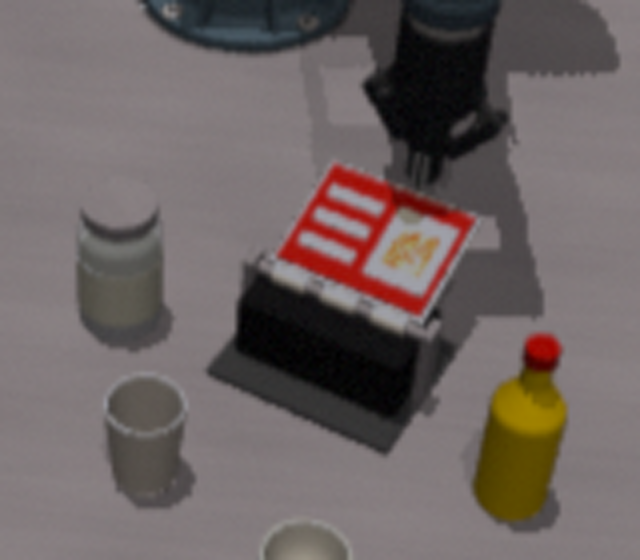

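step_arm(
  xyz=[
    [11,-5,0],
    [22,-10,0],
    [22,-10,0],
  ],
  spin=[0,0,0],
  fingers=[0,0,0],
)

```text
time_s: 3.05
eef_pos: [0.4156, 0.1752, 0.0978]
eef_rot: [0.385, 0.595, 0.383, -0.592]
wrist_force: [-0.3, 0.5, 1.4]
opening: 0.001
```

step_arm(
  xyz=[
    [0,0,-20],
    [0,0,-20],
    [3.7,-1.6,-18],
    [5.5,-2.4,-9],
    [7.3,-3.3,0],
  ],
  spin=[0,0,0,0,0],
  fingers=[0,0,0,0,0],
)

```text
time_s: 3.55
eef_pos: [0.4203, 0.1726, 0.0977]
eef_rot: [0.385, 0.594, 0.384, -0.593]
wrist_force: [-2.8, 1.1, -1.1]
opening: 0.002
```

```bash
python3 look.py scene d2
```

```text
[0.42089489 0.17261177 0.09895367] [-4.19308493 -0.22910276  1.9773133 ] [1.27221778e-01 1.03842469e-01 2.01840904e+00 5.37918303e-05
 1.01760105e+00 2.11906656e+00] 3.6
```

View pics/d2.png

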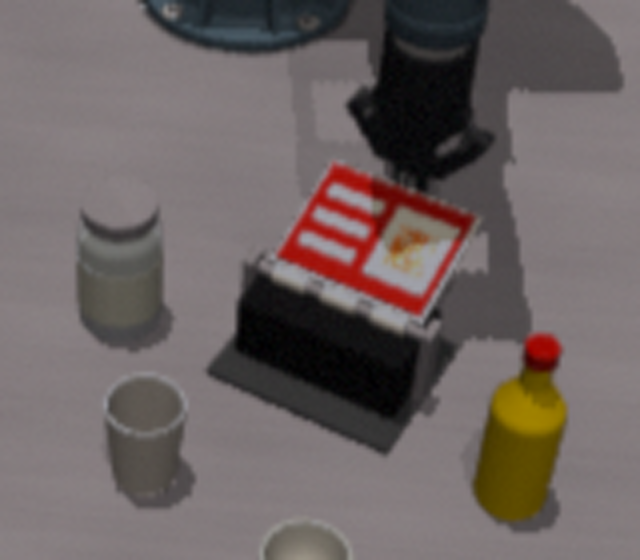

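step_arm(
  xyz=[
    [-4,2,-20],
    [-1,0.5,-25],
    [1.8,-0.8,-20],
    [3.7,-1.6,-14],
    [5.5,-2.4,-6],
    [7,-3.2,0],
  ],
  spin=[0,0,0,0,0,0],
  fingers=[0,0,0,0,0,0],
)

```text
time_s: 4.2
eef_pos: [0.424, 0.1696, 0.096]
eef_rot: [-0.383, -0.591, -0.386, 0.595]
wrist_force: [-9.2, 2.5, 1.2]
opening: -0.002
```

```bash
python3 look.py scene d3
```

```text
[0.42476953 0.16960254 0.09690822] [-11.06662212   3.32669189   3.36493826] [1.18705454e-01 1.17311548e-01 2.00849924e+00 1.16129230e-03
 1.02110021e+00 2.10966392e+00] 4.25
```

View pics/d3.png

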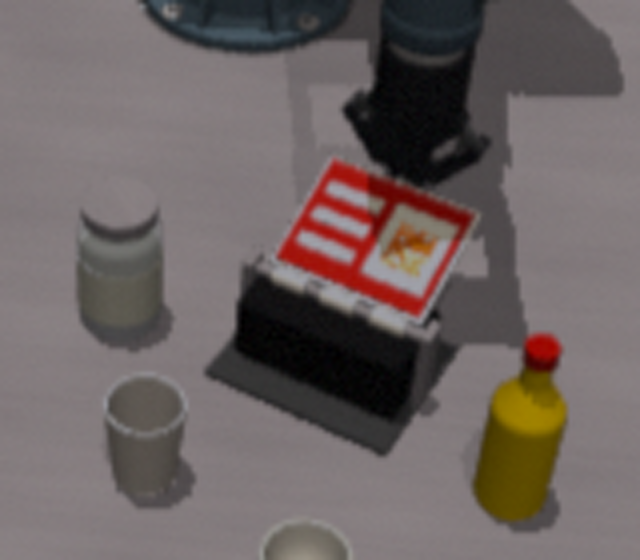

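step_arm(
  xyz=[
    [0,0,5],
    [0,0,10],
  ],
  spin=[0,0],
  fingers=[0,0],
)

```text
time_s: 4.45
eef_pos: [0.4268, 0.1693, 0.1068]
eef_rot: [-0.384, -0.593, -0.385, 0.594]
wrist_force: [-1.1, 0.5, -2.2]
opening: 0.002
```

```bash
python3 look.py scene d4;python3 look.py top d4t
```

```text
[0.42738647 0.16928784 0.10763935] [-5.71065252  0.05774587  0.96010672] [ 1.18079114e-01  9.92435036e-02  2.00164683e+00 -1.47576257e-04
  1.03980428e+00  2.11007213e+00] 4.5
[0.42723437 0.16927039 0.1073166 ] [-4.30491283  0.08139856  2.62228708] [ 1.18059457e-01  9.95960885e-02  2.00206165e+00 -1.12509825e-04
  1.03920832e+00  2.11013404e+00] 4.55
```

View pics/d4.png

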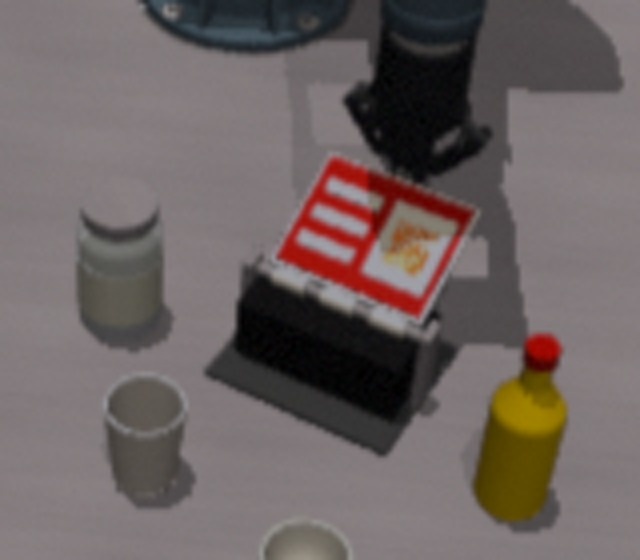

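View pics/d4t.png

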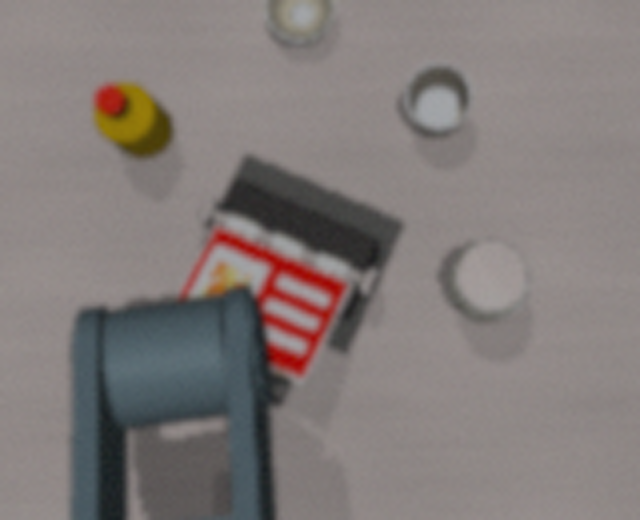

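```bash
cat > ang.py <<'E'
import sys,cv2
from h import *
X=np.array([np.cos(.42),-np.sin(.42),0]);Y=np.array([np.sin(.42),np.cos(.42),0]);S=np.array([.535,.121,.075])
def shift(tag,ref='pics/scene0.png',roi=None):
    a=cv2.imread(ref);b=cv2.imread(f'pics/{tag}f.png');out=[]
    for (u,v,w,h) in [(268,207,22,14),(300,216,26,18)]:   # foot far corners
        t=a[v:v+h,u:u+w]; s=cv2.resize(b[v-6:v+h+6,u-6:u+w+6],None,fx=8,fy=8,interpolation=cv2.INTER_CUBIC); t=cv2.resize(t,None,fx=8,fy=8,interpolation=cv2.INTER_CUBIC)
        r=cv2.matchTemplate(s,t,cv2.TM_CCOEFF_NORMED);_,m,_,l=cv2.minMaxLoc(r)
        du,dv=l[0]/8-6,l[1]/8-6
        c=np.array([u+w/2,v+h/2]); out.append((plane('scene',c+[du,dv],.008)-plane('scene',c,.008))[:2]); print('corner px',du,dv,'corr',round(m,3),'world mm',out[-1]*1e3)
def angle(n,u,v,y):
    a,d=ray(n,u,v); t=(y-(a-S)@Y)/(d@Y); p=a+t*d-S; return p@X,p[2],np.arctan2(p[2],-(p@X)),np.hypot(p@X,p[2])
E
python3 - <<'E'
from ang import *
shift('d1');shift('d3');shift('d4')
for tag in ['scene0','d1f','d2f','d3f','d4f']:
    im=cv2.imread(f'pics/{tag}.png').astype(int)[160:215,260:350]
    m=((im[:,:,2]>120)&(im[:,:,1]<70)).astype(np.uint8)
    c=max(cv2.findContours(m,0,2)[0],key=cv2.contourArea)[:,0]
    i=np.argmin(c.sum(1)*1.0+0*c[:,1]); top=c[np.argmin(c[:,1])]; right=c[np.argmax(c[:,0])]
    print(tag,'top',top+[260,160],angle('scene',*(top+[260,160]),-.066)[2:],'right',right+[260,160],angle('scene',*(right+[260,160]),.066)[2:])
E
```

```text
corner px 0.0 0.0 corr 0.999 world mm [0. 0.]
corner px 0.0 0.0 corr 0.999 world mm [0. 0.]
corner px -0.25 0.25 corr 0.997 world mm [ 1.24381639 -0.72196329]
corner px -0.25 0.375 corr 0.997 world mm [ 1.74191033 -0.74779942]
corner px -0.375 0.25 corr 0.997 world mm [ 1.29946103 -1.13460624]
corner px -0.25 0.375 corr 0.997 world mm [ 1.74191033 -0.74779942]
scene0 top [304 161] (np.float64(0.2060127428733547), np.float64(0.12538105608626995)) right [337 176] (np.float64(0.3407992090181667), np.float64(0.10707442707785898))
d1f top [303 162] (np.float64(0.22840538194503443), np.float64(0.11804034935796663)) right [337 176] (np.float64(0.3407992090181667), np.float64(0.10707442707785898))
d2f top [303 162] (np.float64(0.22840538194503443), np.float64(0.11804034935796663)) right [334 181] (np.float64(0.37560793659541425), np.float64(0.08439986660677061))
d3f top [303 161] (np.float64(0.27249356003334135), np.float64(0.11842442756564432)) right [334 180] (np.float64(0.4483044649568104), np.float64(0.08505524155415779))
d4f top [302 160] (np.float64(0.3907216099193164), np.float64(0.11312932428774601)) right [334 179] (np.float64(0.5190103753589044), np.float64(0.08614240158058512))
```

step_arm(
  xyz=[
    [0.9,-0.4,5],
    [2.7,-1.2,10],
    [4.6,-2,15],
  ],
  spin=[0,0,0],
  fingers=[0,0,0],
)

```text
time_s: 4.85
eef_pos: [0.4318, 0.1672, 0.1218]
eef_rot: [0.385, 0.594, 0.384, -0.593]
wrist_force: [-1.1, 0.8, -1.5]
opening: 0.004
```

```bash
python3 look.py scene d5; python3 -c "
from ang import *
shift('d5')"
```

```text
[0.43247693 0.16716243 0.12264636] [-3.59244677  0.51605468  0.86341246] [ 1.12091397e-01  8.17935374e-02  1.98387644e+00 -2.29464223e-04
  1.07433109e+00  2.10428663e+00] 4.9
corner px -0.25 0.25 corr 0.997 world mm [ 1.24381639 -0.72196329]
corner px -0.25 0.375 corr 0.997 world mm [ 1.74191033 -0.74779942]
```

View pics/d5.png

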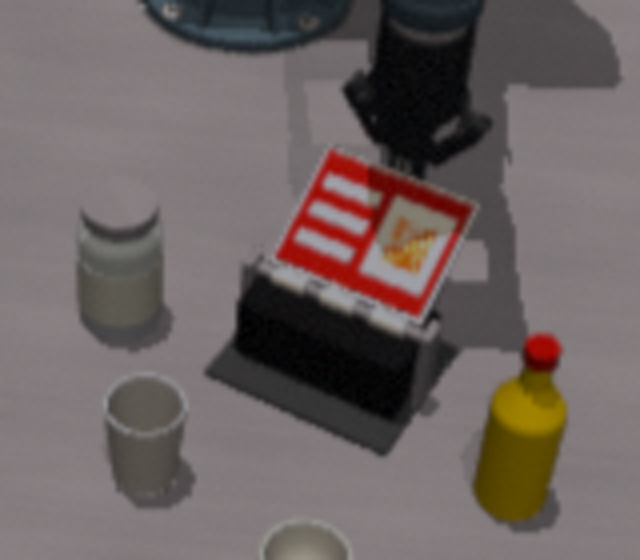

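step_arm(
  xyz=[
    [1.4,-0.6,5],
    [3.2,-1.4,9],
    [5,-2.3,13.5],
    [7.3,-3.3,17.5],
  ],
  spin=[0,0,0,0],
  fingers=[0,0,0,0],
)

```text
time_s: 5.3
eef_pos: [0.4389, 0.164, 0.1392]
eef_rot: [0.385, 0.594, 0.384, -0.593]
wrist_force: [-1.5, 0.9, -2.1]
opening: 0.001
```

```bash
python3 look.py scene d6; python3 -c "
from ang import *
shift('d6')"
```

```text
[0.43963238 0.1638356  0.13990534] [-2.62446055 -0.35856374  0.9019637 ] [ 1.03061415e-01  6.64505560e-02  1.95916479e+00 -2.26853256e-04
  1.11460807e+00  2.09524632e+00] 5.35
corner px -0.25 0.25 corr 0.997 world mm [ 1.24381639 -0.72196329]
corner px -0.25 0.375 corr 0.997 world mm [ 1.74191033 -0.74779942]
```

View pics/d6.png

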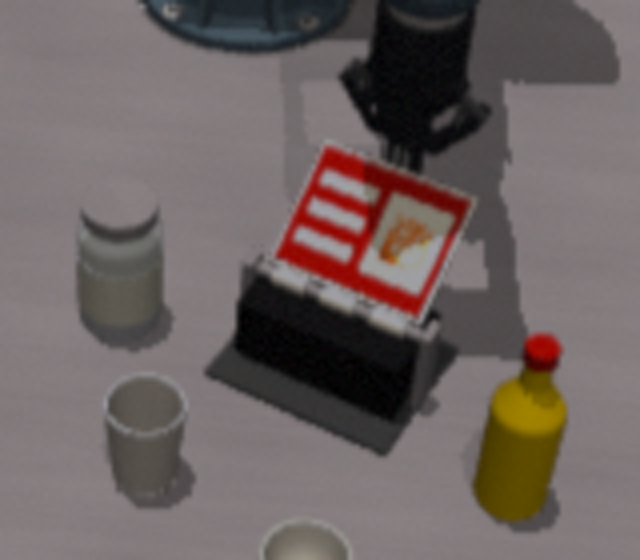

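step_arm(
  xyz=[
    [2.7,-1.2,5],
    [6.4,-2.9,10],
    [10,-4.5,14],
    [14,-6.3,17],
    [18.3,-8.2,20],
  ],
  spin=[0,0,0,0,0],
  fingers=[0,0,0,0,0],
)

```text
time_s: 5.85
eef_pos: [0.4568, 0.156, 0.1594]
eef_rot: [-0.384, -0.593, -0.385, 0.594]
wrist_force: [-5.3, 1.8, 3.4]
opening: 0.001
```

```bash
python3 look.py scene d7; python3 -c "
from ang import *
shift('d7')"
```

```text
[0.45792821 0.1557038  0.16000976] [-5.12979486 -0.39708219  4.17628372] [8.15372358e-02 6.97116262e-02 1.90909336e+00 3.17342143e-04
 1.16205926e+00 2.07351982e+00] 5.9
corner px -0.375 0.25 corr 0.997 world mm [ 1.29946103 -1.13460624]
corner px -0.25 0.375 corr 0.997 world mm [ 1.74191033 -0.74779942]
```

View pics/d7.png

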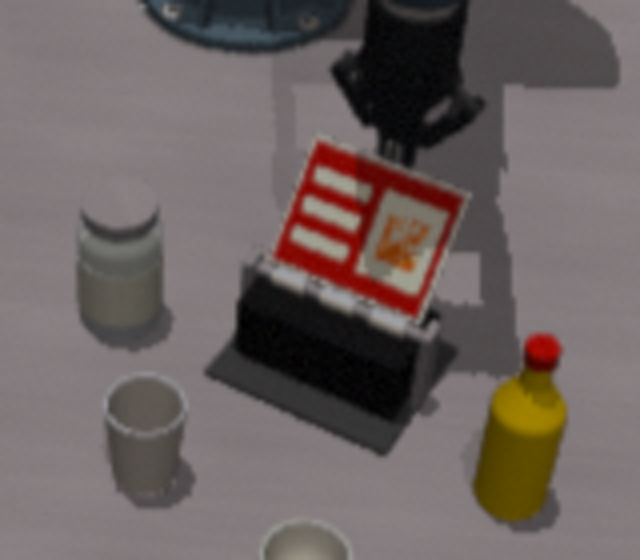

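step_arm(
  xyz=[
    [3.7,-1.6,4],
    [8.2,-3.7,8],
    [12.8,-5.7,11],
    [17.3,-7.8,13],
    [22,-9.8,14],
    [26.5,-11.8,15],
    [31,-13.9,15],
  ],
  spin=[0,0,0,0,0,0,0],
  fingers=[0,0,0,0,0,0,0],
)

```text
time_s: 6.6
eef_pos: [0.4886, 0.1418, 0.174]
eef_rot: [0.384, 0.594, 0.384, -0.593]
wrist_force: [-2.1, 0.7, 2.0]
opening: 0.0
```

```bash
python3 look.py scene d8; python3 -c "
from ang import *
shift('d8')"
```

```text
[0.48918745 0.14142312 0.17397039] [-0.55196981  0.04101887  1.23769652] [ 4.80875993e-02  1.07818974e-01  1.83614484e+00 -1.92426820e-04
  1.19650835e+00  2.04047555e+00] 6.65
corner px -0.25 0.25 corr 0.997 world mm [ 1.24381639 -0.72196329]
corner px -0.25 0.375 corr 0.997 world mm [ 1.74191033 -0.74779942]
```

View pics/d8.png

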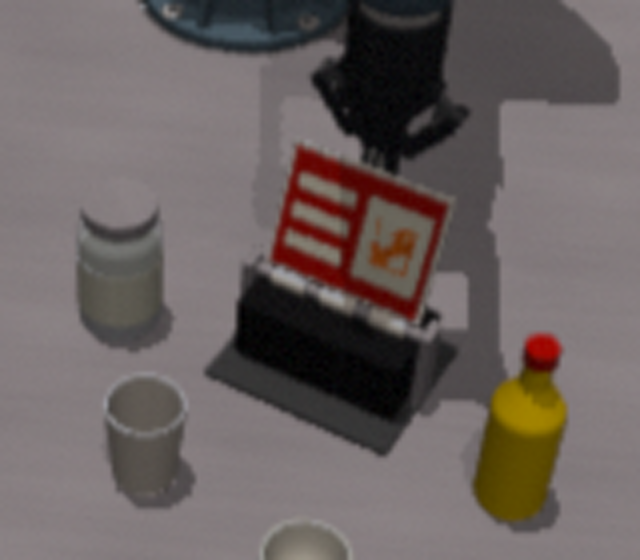

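step_arm(
  xyz=[
    [6,-2.7,0],
    [12,-5.3,0],
    [18,-8,0],
    [24,-10.6,0],
    [29,-13,0],
    [35,-15.5,0],
    [41,-18.4,0],
    [46.5,-20.8,0],
    [52,-23.3,-1],
    [52,-23.3,-1],
  ],
  spin=[0,0,0,0,0,0,0,0,0,0],
  fingers=[0,0,0,0,0,0,0,0,0,0],
)

```text
time_s: 7.65
eef_pos: [0.5408, 0.1181, 0.1727]
eef_rot: [0.384, 0.594, 0.384, -0.593]
wrist_force: [-0.5, 1.5, 0.8]
opening: 0.001
```

```bash
python3 look.py scene d9; python3 -c "
from ang import *
shift('d9')"
```

```text
[0.54050415 0.11833012 0.17270687] [ 0.07108562 -0.21645827 -0.11890548] [ 1.08982166e-03  2.05357165e-01  1.72659497e+00 -2.04903090e-04
  1.20905839e+00  1.99350330e+00] 7.7
corner px -0.375 0.25 corr 0.997 world mm [ 1.29946103 -1.13460624]
corner px -0.25 0.5 corr 0.945 world mm [ 2.28577699 -0.72759297]
```

View pics/d9.png

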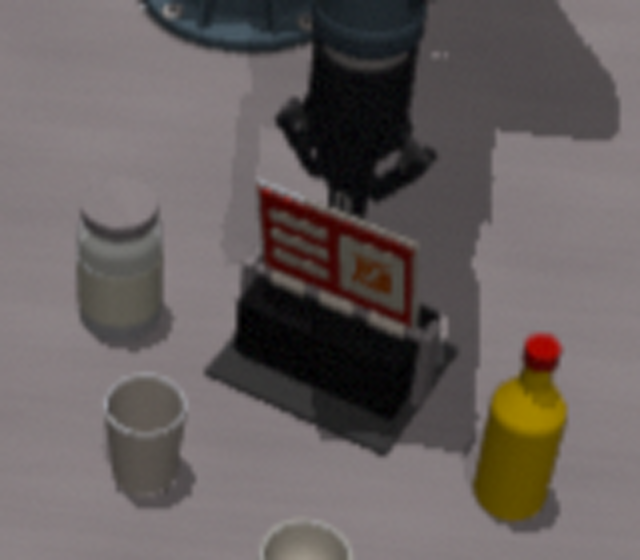

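step_arm(
  xyz=[
    [5.5,-2.4,-1],
    [11,-4.9,-2],
    [16.4,-7.3,-3],
    [22.8,-10.2,-6],
    [29.2,-13,-9.5],
    [35.6,-15.9,-13],
    [41,-18.4,-17.5],
    [47.5,-21.2,-22],
    [53,-23.7,-27],
    [53,-23.7,-27],
  ],
  spin=[0,0,0,0,0,0,0,0,0,0],
  fingers=[0,0,0,0,0,0,0,0,0,0],
)

```text
time_s: 8.7
eef_pos: [0.5935, 0.0944, 0.1449]
eef_rot: [-0.384, -0.593, -0.384, 0.594]
wrist_force: [-0.2, 0.3, 0.4]
opening: -0.001
```

```bash
python3 look.py scene d10; python3 -c "
from ang import *
shift('d10')"
```

```text
[0.59325979 0.09460278 0.14530515] [-0.11915957  0.33559345  0.65995441] [-3.91599034e-02  3.37663619e-01  1.62079676e+00 -1.53242178e-04
  1.18335059e+00  1.95323756e+00] 8.75
corner px -0.5 0.125 corr 0.954 world mm [ 0.78906878 -1.59934815]
corner px -0.5 0.25 corr 0.979 world mm [ 1.30625006 -1.57605365]
```

View pics/d10.png

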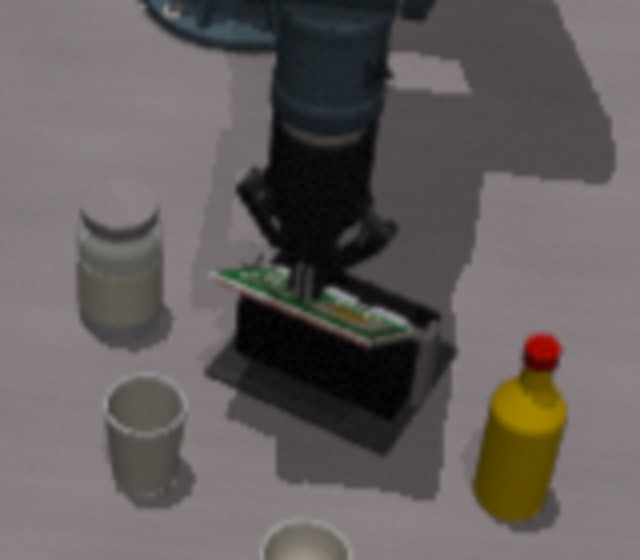

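step_arm(
  xyz=[
    [3.7,-1.6,-5],
    [7.3,-3.3,-10],
    [11,-4.9,-16],
    [13.7,-6.1,-21],
    [16.4,-7.3,-26],
    [19.2,-8.6,-31],
    [21,-9.4,-36],
    [22,-9.8,-41],
  ],
  spin=[0,0,0,0,0,0,0,0],
  fingers=[0,0,0,0,0,0,0,0],
)

```text
time_s: 9.55
eef_pos: [0.6153, 0.0849, 0.1044]
eef_rot: [0.385, 0.594, 0.384, -0.593]
wrist_force: [-0.1, -1.3, 0.3]
opening: 0.0
```

```bash
python3 look.py scene d11; python3 -c "
from ang import *
shift('d11')"
```

```text
[0.61488159 0.08490782 0.10354112] [-1.82616985  0.09506631 -0.78676638] [-5.36429258e-02  4.31006594e-01  1.58816113e+00 -1.66047640e-04
  1.12310306e+00  1.93857520e+00] 9.6
corner px -3.25 6.0 corr 0.75 world mm [28.26895687 -8.14560574]
corner px -3.375 6.0 corr 0.784 world mm [27.26864207 -9.82602705]
```

View pics/d11.png

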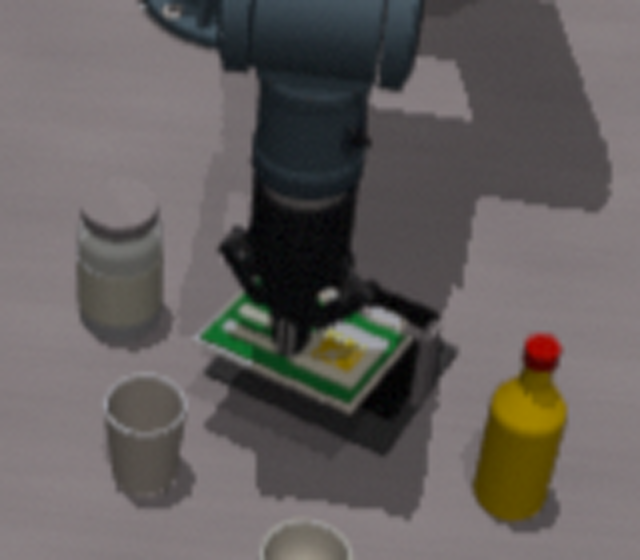

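step_arm(
  xyz=[
    [0,0,-4],
    [0,0,-8],
    [0,0,-11],
    [0,0,-13],
  ],
  spin=[0,0,0,0],
  fingers=[0,0,0,0],
)

```text
time_s: 10.0
eef_pos: [0.615, 0.0852, 0.0916]
eef_rot: [0.384, 0.593, 0.384, -0.593]
wrist_force: [0.8, -1.0, 0.4]
opening: 0.003
```

step_arm(
  xyz=[
    [0,0,-1],
    [0,0,-2],
    [0,0,-2],
  ],
  spin=[0,0,0],
  fingers=[0,0,0],
)

```text
time_s: 10.3
eef_pos: [0.615, 0.0851, 0.0901]
eef_rot: [-0.384, -0.593, -0.384, 0.593]
wrist_force: [-0.8, 0.4, 3.0]
opening: -0.002
```

step_arm(
  xyz=[
    [0,0,-1],
    [0,0,-1],
  ],
  spin=[0,0],
  fingers=[0,0],
)

```text
time_s: 10.5
eef_pos: [0.615, 0.0852, 0.09]
eef_rot: [-0.385, -0.593, -0.384, 0.593]
wrist_force: [-3.8, -0.8, 9.0]
opening: 0.004
```

step_arm(
  xyz=[
    [0,0,-1],
    [0,0,-1],
  ],
  spin=[0,0],
  fingers=[0,0],
)

```text
time_s: 10.7
eef_pos: [0.6151, 0.0852, 0.0899]
eef_rot: [-0.385, -0.593, -0.384, 0.593]
wrist_force: [-7.3, -0.5, 15.6]
opening: 0.001
```

Force rose to about 15 N with no further descent, and the tips are at 79 mm. That matches the leaf being flat, so I'll retreat and check.

step_arm(
  xyz=[
    [0,0,5],
    [0,0,15],
    [0,0,50],
    [0,0,90],
    [0,0,120],
    [-30,0,150],
    [-80,0,150],
    [-130,0,150],
    [-180,0,150],
    [-200,0,150],
  ],
  spin=[0,0,0,0,0,0,0,0,0,0],
  fingers=[0,0,0,0,0,0,0,0,0,0],
)

```text
time_s: 11.7
eef_pos: [0.4111, 0.0856, 0.2373]
eef_rot: [-0.384, -0.593, -0.385, 0.594]
wrist_force: [0.2, 0.2, -0.6]
opening: 0.002
```

```bash
python3 look.py scene e1; python3 look.py top e1t
python3 - <<'E'
import cv2
a=cv2.imread("pics/e1f.png")[150:250,240:350]; cv2.imwrite("pics/e1c.png",cv2.resize(a,None,fx=6,fy=6,interpolation=cv2.INTER_CUBIC))
a=cv2.imread("pics/e1tf.png")[145:245,165:295]; cv2.imwrite("pics/e1d.png",cv2.resize(a,None,fx=6,fy=6,interpolation=cv2.INTER_CUBIC))
E
```

```text
[0.41017696 0.08578921 0.23743503] [ 0.16094934  2.12868896 -1.43105526] [-7.87497442e-02 -1.81783269e-01  1.97947144e+00 -2.90212443e-05
  1.34619086e+00  1.91218959e+00] 11.75
[0.41284304 0.08549058 0.23805559] [ 1.30172632 -0.04880492  1.03813154] [-7.90623387e-02 -1.77958662e-01  1.97498004e+00  9.95514671e-05
  1.34405489e+00  1.91250770e+00] 11.8
```

View pics/e1c.png

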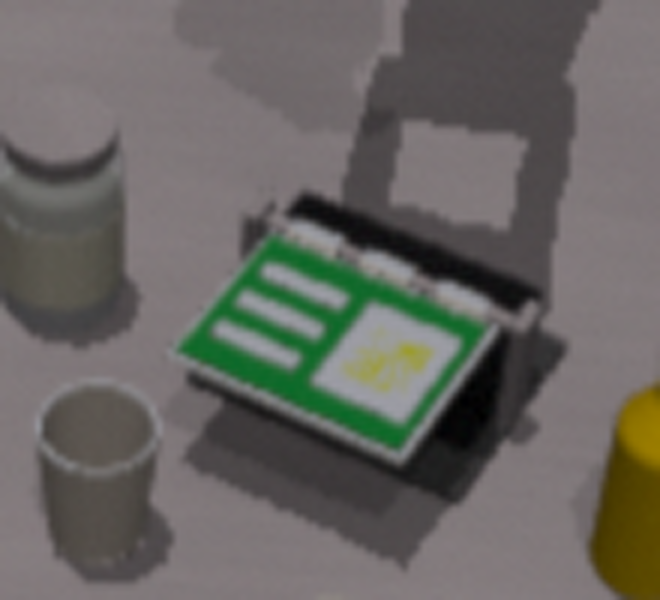

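View pics/e1d.png

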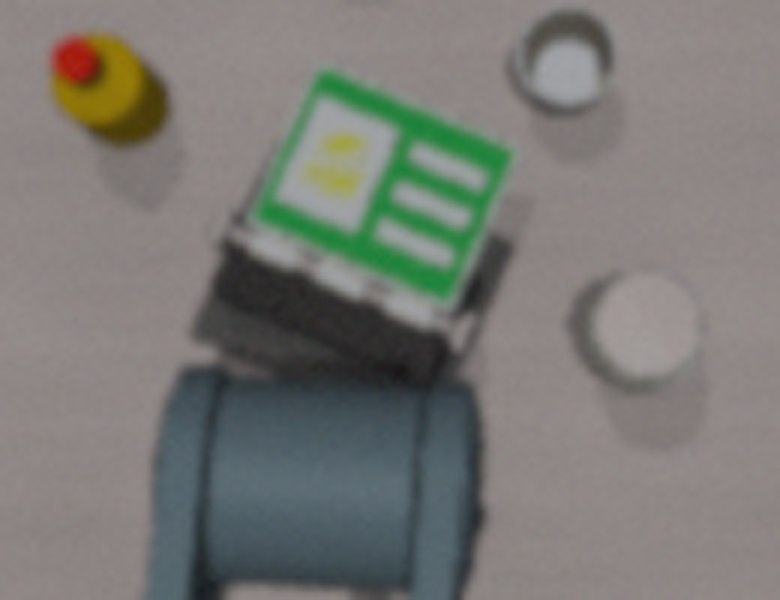

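```bash
python3 - <<'E'
from h import *
np.set_printoptions(precision=4,suppress=True)
c6=lambda u,v:((u+.5)/6-.5+240,(v+.5)/6-.5+150)
P={}
for k,s,t in [('fj',(188,350),(512,150)),('fb',(402,450),(325,70)),('sj',(277,237),(450,300)),('sb',(495,328),(252,217))]:
    P[k],g=tri(c6(*s),c2(*t)); print(k,P[k],g)
f=(P['fj']+P['fb'])/2; s=(P['sj']+P['sb'])/2; v=f-s
print(f,s,np.linalg.norm(v),'slope',np.arctan2(v[2],np.hypot(*v[:2])))
import cv2
for k,n,roi in [('bottle','scene',(335,198,30,55)),('jar','scene',(236,162,28,42)),('cup','scene',(243,212,28,36)),('ram','scene',(282,247,30,28)),('spoon','top',(130,215,25,65)),('box','top',(100,145,48,72)),('bowl','top',(365,170,50,44)),('post/foot','top',(195,195,20,10))]:
    a=cv2.imread(f'pics/{n}0.png');b=cv2.imread('pics/e1f.png' if n=='scene' else 'pics/e1tf.png')
    u,v_,w,h=roi;R=lambda i:cv2.resize(i,None,fx=4,fy=4,interpolation=cv2.INTER_CUBIC)
    r=cv2.matchTemplate(R(b[v_-5:v_+h+5,u-5:u+w+5]),R(a[v_:v_+h,u:u+w]),cv2.TM_CCOEFF_NORMED);_,m,_,l=cv2.minMaxLoc(r);print(k,l[0]/4-5,l[1]/4-5,round(m,3))
E
```

```text
fj [0.6145 0.0166 0.0799] 0.005690209119618838
fb [0.6674 0.1317 0.0771] 0.005513041449169024
sj [0.5225 0.0562 0.0797] 0.005533023230024662
sb [0.5763 0.1769 0.0794] 0.004773007164941388
[0.6409 0.0742 0.0785] [0.5494 0.1165 0.0796] 0.10089463375236021 slope -0.010240514440280955
bottle 0.0 0.0 0.991
jar 0.0 0.0 0.999
cup 0.0 0.0 0.994
ram 0.0 0.0 0.999
spoon 0.0 0.0 0.989
box 0.0 0.0 0.998
bowl 0.0 0.0 0.997
post/foot 5.0 5.0 -0.095
```

```bash
python3 -c "
from bench import hand_in
print(hand_in())"
```

```text
the job is handed in; nothing more can be done
None
```

The leaf is turned over and lies flat on the far half of the stand, green face up. I handed the job in at about 12 s, and no verdict was reported.

**What I did:** The tool can only point straight down, so I could not reach under the edge with a tilted fingertip. Instead I pressed the closed fingertips lightly against the free edge and drew it upward. I then pushed the leaf past upright, pressed it down, and backed the arm away.

**Last checks:**
- **Leaf:** the green sheet's corners are 77–80 mm above the table (79 mm expected). Its slope is −0.01 rad, within the measuring error of flat. The final press stopped hard with the fingertips at 79 mm, and force rose to about 16 N upward (17 N in all) with no further descent.
- **Stand:** it slid about 2 mm early on, when the push reached about 12 N. It showed no further clear shift while its foot corners were in view. At the end the leaf hid those corners and the foot match gave no usable result. From the hinge position I estimate about 2–3 mm of total movement.
- **Bystanders:** the bottle, jar, cup, ramekin, bowl, spoon and box all show zero pixel shift from the start.
- **Robot:** it was clear of everything, with wrist force near zero.

**Disagreement between measurements:** the two camera views disagreed by up to about 7 mm on the leaf corners and up to 11 mm on the rod ends. The heights, the widths and the fingertip stop all fit the given sizes. The green sheet's length came out about 3 mm short, at 101 mm instead of 104 mm.

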